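Release the latched key of the bench switch box

ROBOT

A 6-joint arm with a two-finger parallel gripper is mounted at the origin on the work surface. World frame = base frame: x ahead of the robot, y to its left, z up, the work surface at z = 0. Lengths are in mm, angles in rad, forces in N, time in s.
With the tool pointing down it reaches from about 250 to 725 mm from the base axis. Payload 9.7 kg.
Tool frame: the origin (TCP) lies at the very end of the fingers, on their centre line; the grasp point (between the pads) lies 19 mm behind it; z points along the fingers, y is the line along which they close (so a half turn about z gives the same grasp; the last joint's range is limited). The gripper opens to 85 mm and grips with 20 to 120 N. Pads are 22 mm wide; open, the fingers measure 114 mm over their backs; the gripper's body (76 mm by 85 mm) begins 54 mm behind the grasp point. The pads swing forward as they close: fully open they stand 13 mm farther back than shut.
Start: joints at [-1.131, 0.087, 0.176, 1.66, 0, 1.571], TCP at [234.164, -497.659, 231.284] pointing down, gripper open.
Joint ranges: [-3.13, 3.13], [-0.85, 1.81], [-1.15, 1.24], [-2.2, 2.28], [-1.44, 1.52], [-3.14, 3.14]. Speed limits (rad/s): [2.22, 2.22, 2.57, 3.14, 3.14, 3.14].

INTERFACE

Orientations are given as a unit quaternion [w, x, y, z].
In Python, from plant import robot gives the robot as it stands. The module is installed in compiled form; this text tells all that it offers.
- The arm moves only by the shell command python3 -m creep 'ROWS' [FORCE]. ROWS is JSON, a list of rows, each an object with "hand": the finger opening in mm, from 0 to 85.4; "delta_pos": the shift along the tool's x, y, z in mm, a list of three; "dr": the turn, a rotation vector about the tool's x, y, z in rad, a list of three. A call has 1 to 20 rows; each row shifts and turns the commanded pose from where the row before left it, along the tool's axes as they then stand; what a row does not reach is not made up. A row lasts 1/10 s, in which the tool goes at most 50 mm and 8.59 degrees, less where a joint would pass 70% of its speed; a pose out of reach is approached as far as the arm can. A call with a gripper value outside its range is refused whole. The fingers move at their own pace and stop on an object; FORCE is the grip in N (left out, the last holds). Time passes only in rows, so rows that do not move let the fingers close. It gives the time, the measured TCP pose, the force, the opening and the grip force at its end, in the units of the state.
- robot.read_state(): the state, without advancing time (a new reading comes with each control period).
- robot.snapshot(name): name is "scene" or "top"; returns the picture (400x640x3 uint8, blue, green, red); there is no depth.
- robot.camera_info(name): a dict with "fov_y" (degrees; the focal length in pixels is half the picture's height over the tangent of half this angle, whatever the lens; pixels are square), "cx", "cy" (the principal point, pixels), "rvec" (rotation vector, rad) and "tvec" (3), from world to camera coordinates, as OpenCV has them. Camera axes: x right, y down, z forward; pixel columns grow to the right and rows downward; lengths in mm; the calibration is good to about 2 mm. A picture is of the moment at which its call begins. camera_info takes no time and is no camera call.
- robot.close_job(): hands the job in; it is judged then, once.
The state is a dict: "t": time; "qpos": joint angles; "qvel": joint speeds; "joint_efforts": joint torques, N m; "position": TCP position; "ee_rot": TCP orientation; "contact_force": force on the tool from outside, world axes, zero at the start; "torque": the same for the moment, N m; "opening": finger opening in mm; "gripper_force": force on a finger pad.
Only numpy, scipy, OpenCV 4.12 (cv2) and the standard library are available. Lean on these libraries where they do the work, as an engineer would, in place of code of your own. Each camera call takes 0.05 s, during which the arm holds its last target. There are 200 camera calls.

TASK

One of the four keys on the black switch box has been left latched down, so an outlet is still on. With a fingertip, tap all four keys lightly, one after the other along the row, beginning next to the round dial, to feel which one is latched; after that press the latched key right down and let it spring back, so that all four stand up alike. Do not push in any other key, pick nothing up, and leave the things on the bench where they are.

Things in the scene. Friction and masses are not known exactly. Their poses are not given: they have to be found in the camera images.
- switch_box: black bench switch box, screwed down: 160 mm deep (x), 256 mm wide (y), flat deck 60 mm above the bench. Four identical grey push keys in a row along y on the front half of the deck; in line with them at the +y end a round black dial, 34 mm across, 20 mm tall, at (-30, 92) mm in the box's frame. Origin: centre of its underside, on the bench; z up, front towards -x
- key_1: key 1 of 4, next to the dial: grey cap, 26 mm along the box's x, 18 mm along y. Origin: centre of its top face (moves with it), at (-30, 36) mm in the box's frame. Keys are 36 mm apart. An up key's top is 70 mm above the bench; it goes straight down, at most 6.5 mm. Exactly one key starts latched, which one differs
- key_2: key 2 of 4, second from the dial: grey cap, 26 mm along the box's x, 18 mm along y. Origin: centre of its top face (moves with it), at (-30, 0) mm in the box's frame. All keys have a push-push latch: pressed right down (past about 6 mm) and let go, an up key stays latched, and a latched key comes back up
- key_3: key 3 of 4, third from the dial: grey cap, 26 mm along the box's x, 18 mm along y. Origin: centre of its top face (moves with it), at (-30, -36) mm in the box's frame. For all keys: latched, the top is 66.5 mm above the bench, 3.5 mm lower than up, and firm to a light tap (below 2.6 N)
- key_4: key 4 of 4, farthest from the dial: grey cap, 26 mm along the box's x, 18 mm along y. Origin: centre of its top face (moves with it), at (-30, -72) mm in the box's frame. For all keys: an up key gives from 1.6 N on and takes 2.7 N at 4 mm; right down takes about 4 N, then comes a hard stop
- loupe: aluminium watchmaker's eyeglass (loupe), a stubby cone 35 mm across and 28 mm tall, standing on the rear part of the switch box's deck. Origin: centre of its underside
- movement_holder: round aluminium movement holder with a brass movement in it, 52 mm across, 15 mm tall, on the bench on the robot's side of the box. Origin: centre of its underside
- dust_dish: round white dish with a clear cover and a small knob, 64 mm across, 30 mm tall, on the bench on the robot's side of the box. Origin: centre of its underside
- blower: black rubber dust blower standing upright, 58 mm across, 100 mm tall, beside the end of the box away from the dial. Origin: centre of its underside
- screwdriver: small brass screwdriver lying on the bench on the robot's side of the box, 110 mm long. Origin: centre of its underside
- tweezers: steel tweezers lying on the bench on the robot's side of the box, 135 mm long, 7 mm tall. Origin: centre of its underside
- watch_head: steel wristwatch without strap, 40 mm across, 12 mm tall, lying beside the dial end of the box. Origin: centre of its underside

How it is judged (in metres and radians):
On the way, in this order (a step that is already met when the one before it is completed fails the run):
1. key 1 (next to the dial) is tapped by the fingers (contact force between key_1 and the fingers above 0.3 N), for 0.01 s.
2. key 2 (second from the dial) is tapped by the fingers (contact force between key_2 and the fingers above 0.3 N), for 0.01 s.
3. key 3 (third from the dial) is tapped by the fingers (contact force between key_3 and the fingers above 0.3 N), for 0.01 s.
4. key 4 (farthest from the dial) is tapped by the fingers (contact force between key_4 and the fingers above 0.3 N), for 0.01 s.
5. the latched key has been pressed and let go: all four keys stand up (z of each of key_1, key_2, key_3, key_4 in the frame of switch_box above 0.069 m), for 0.2 s.
At the end, for the whole second after the job is handed in: All four keys stand up (each top face more than 69 mm above the bench, 70 mm being fully up), and none of the loose things has moved by 15 mm or more (all of step 5 and distance of each of loupe, movement_holder, dust_dish, blower, screwdriver, tweezers, watch_head from where it was at the start of the episode below 0.015 m); the robot touches nothing.
It fails at once if a key that was up is pushed in (more than 4.4 mm of its 6.5 mm travel) (distance of any of key_1, key_2, key_3, key_4 from where it was at the start of the episode above 0.0044 m).
It fails at once if a loose thing is lifted, carried or knocked out of its place (15 mm) (distance of any of loupe, movement_holder, dust_dish, blower, screwdriver, tweezers, watch_head from where it was at the start of the episode above 0.015 m).
It also fails if it takes over 42 s, if anything falls off the work surface, if the arm or the gripper's body presses on something with over 40 N, if the wrist force passes 120 N, or if a joint passes its speed limit or range.

## Working session

There is one attempt and no reset: what is moved stays moved. The work goes in short steps, Python scripts to look and compute and a shell command to move; the robot and the scene stay as the last step left them, time stands still between calls to the robot, and variables do not carry over. Pictures are saved under pics/ and viewed, at most 10 in all, crops included, and the job is handed in when it is done.

```bash
mkdir -p pics; python3 - <<'E'
from plant import robot
import cv2
for n in("scene","top"):
    cv2.imwrite(f"pics/{n}0.png",robot.snapshot(n)); print(robot.camera_info(n))
print(robot.read_state())
E
```

```text
{'fov_y': 52.1960786337504, 'cx': 320.77337101851145, 'cy': 191.96450202569795, 'rvec': array([ 1.72172027,  1.95211699, -0.71820737]), 'tvec': array([   8.12996729, -346.0103834 , 1178.9035055 ])}
{'fov_y': 56.03955257463231, 'cx': 326.739869539899, 'cy': 196.2466384780109, 'rvec': array([ 2.20724996, -2.2161201 ,  0.09736085]), 'tvec': array([ 39.39564916, 512.02462393, 721.96619166])}
{'t': 0.1, 'qpos': array([-1.13096589e+00,  8.73922400e-02,  1.75223350e-01,  1.65981407e+00,
       -6.65602770e-06,  1.57081216e+00]), 'qvel': array([-0.00066406, -0.0001413 ,  0.00213638, -0.0013373 , -0.00169131,
       -0.00144105]), 'joint_efforts': array([ 1.49873395e-03, -5.21562016e+01,  4.65652764e+01,  1.61322230e-02,
        4.30232251e-05, -1.81579782e-05]), 'position': array([ 234.09158253, -497.46475093,  230.66614911]), 'ee_rot': array([-5.78298857e-04,  9.75917502e-01,  2.18139122e-01, -1.32682332e-04]), 'contact_force': array([ 0.09411435,  0.12516578, -1.20523087]), 'torque': array([-0.01006551,  0.01609483, -0.00706766]), 'gripper_force': 0.0, 'opening': 85.43786758276144}
```

View pics/top0.png

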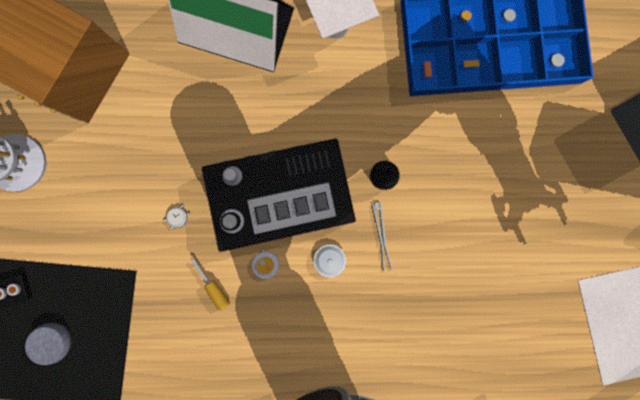

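View pics/scene0.png

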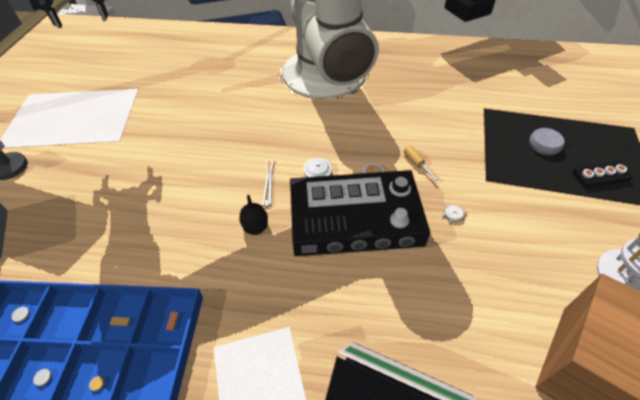

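The top view shows the box deck with corners at about (203,167), (337,139), (354,221) and (218,250). Keys 1 to 4 are at about (263,214), (282,209), (301,205) and (320,201), the dial at (231,220) and the loupe at (232,175). In the scene view, keys 1 to 4 run right to left, from (372,189) to (320,194).

```bash
cat > h.py <<'E'
from plant import robot
import cv2, numpy as np
from scipy.optimize import least_squares
from scipy.spatial.transform import Rotation as R
def proj(n,P):
    c=robot.camera_info(n); f=200/np.tan(np.radians(c['fov_y'])/2)
    K=np.array([[f,0,c['cx']],[0,f,c['cy']],[0,0,1]])
    return cv2.projectPoints(np.float64(P),c['rvec'],c['tvec'],K,None)[0][:,0]
B=np.array([[80,128,60],[80,-128,60],[-80,-128,60],[-80,128,60],[-30,36,70],[-30,0,70],[-30,-36,70],[-30,-72,70]],float)
def W(p,P=B):
    return R.from_euler('z',p[2]).apply(P)+[p[0],p[1],0]
E
python3 - <<'E'
from h import *
top=np.array([[203,167],[337,139],[354,221],[218,250],[263,214],[282,209],[301,205],[320,201]],float)
sc=np.array([[372,189],[355,190],[338,192],[320,194]],float)
r=least_squares(lambda p:(proj("top",W(p))-top).ravel(),[500,0,0])
print(r.x,r.fun.reshape(-1,2).round(1).tolist()); p=r.x
print((proj("scene",W(p)[4:])-sc).round(1).tolist())
r2=least_squares(lambda p:np.r_[(proj("top",W(p))-top).ravel(),(proj("scene",W(p)[4:])-sc).ravel()],p);print(r2.x)
np.save("p.npy",p); print(W(p)[4:].round(1))
im=cv2.imread("pics/top0.png"); s=5; c=cv2.resize(im[130:260,190:350],None,fx=s,fy=s,interpolation=2)[:600]
for q in proj("top",W(p)): cv2.drawMarker(c,tuple(int(v) for v in ((q-[190,130]+.5)*s)),(0,0,255),0,12,1)
cv2.imwrite("pics/c0.png",c)
E
```

```text
[5.14830007e+02 1.26561825e+02 2.04413593e-01] [[-2.5, -2.0], [1.1, -2.0], [2.4, 1.0], [-0.4, 1.7], [-1.2, -0.2], [-0.4, 0.6], [0.3, 0.4], [0.9, 0.3]]
[[-1.0, -2.7], [-2.1, -2.5], [-3.2, -3.3], [-3.4, -4.1]]
[5.16242847e+02 1.28178300e+02 2.05552308e-01]
[[478.1 155.7  70. ]
 [485.5 120.5  70. ]
 [492.8  85.2  70. ]
 [500.1  50.   70. ]]
```

View pics/c0.png

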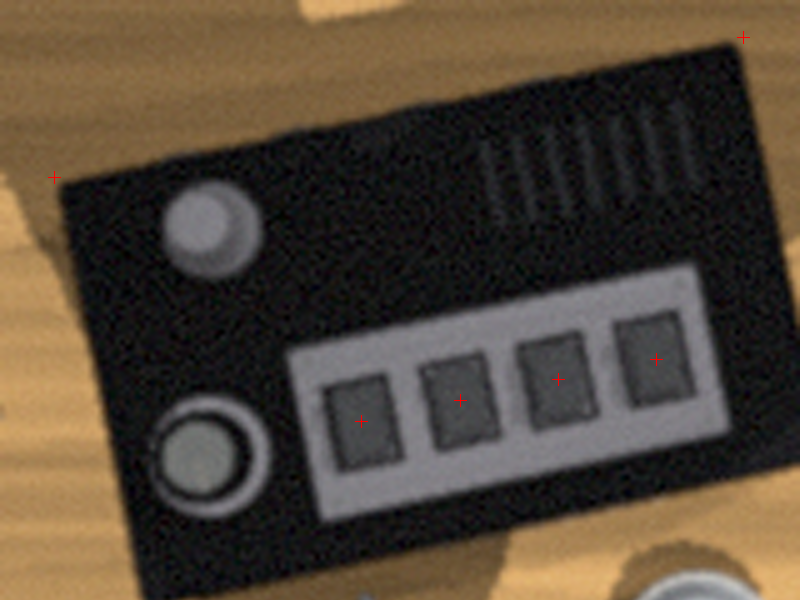

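The box pose is good enough to set out. Next I turn the wrist with the fingers closing, then travel to above key 1. With this yaw, tool x is box +y and tool y is box +x.

```bash
python3 -m creep '[{"hand":0,"delta_pos":[0,0,0],"dr":[0,0,-0.1483]},{"hand":0,"delta_pos":[0,0,0],"dr":[0,0,-0.1483]},{"hand":0,"delta_pos":[0,0,0],"dr":[0,0,-0.1483]},{"hand":0,"delta_pos":[0,0,0],"dr":[0,0,-0.1483]},{"hand":0,"delta_pos":[0,0,0],"dr":[0,0,-0.1483]},{"hand":0,"delta_pos":[0,0,0],"dr":[0,0,-0.1483]},{"hand":0,"delta_pos":[0,0,0],"dr":[0,0,-0.1483]},{"hand":0,"delta_pos":[0,0,0],"dr":[0,0,-0.1483]},{"hand":0,"delta_pos":[0,0,0],"dr":[0,0,-0.1483]}]' 30
python3 -m creep '[{"hand":0,"delta_pos":[39.3,24.8,0],"dr":[0,0,0]},{"hand":0,"delta_pos":[39.3,24.8,0],"dr":[0,0,0]},{"hand":0,"delta_pos":[39.3,24.8,0],"dr":[0,0,0]},{"hand":0,"delta_pos":[39.3,24.8,0],"dr":[0,0,0]},{"hand":0,"delta_pos":[39.3,24.8,0],"dr":[0,0,0]},{"hand":0,"delta_pos":[39.3,24.8,0],"dr":[0,0,0]},{"hand":0,"delta_pos":[39.3,24.8,0],"dr":[0,0,0]},{"hand":0,"delta_pos":[39.3,24.8,0],"dr":[0,0,0]},{"hand":0,"delta_pos":[39.3,24.8,0],"dr":[0,0,0]},{"hand":0,"delta_pos":[39.3,24.8,0],"dr":[0,0,0]},{"hand":0,"delta_pos":[39.3,24.8,0],"dr":[0,0,0]},{"hand":0,"delta_pos":[39.3,24.8,0],"dr":[0,0,0]},{"hand":0,"delta_pos":[39.3,24.8,0],"dr":[0,0,0]},{"hand":0,"delta_pos":[39.3,24.8,0],"dr":[0,0,0]},{"hand":0,"delta_pos":[39.3,24.8,0],"dr":[0,0,0]},{"hand":0,"delta_pos":[0,0,40],"dr":[0,0,0]},{"hand":0,"delta_pos":[0,0,40],"dr":[0,0,0]},{"hand":0,"delta_pos":[0,0,30],"dr":[0,0,0]},{"hand":0,"delta_pos":[0,0,20],"dr":[0,0,0]},{"hand":0,"delta_pos":[0,0,0],"dr":[0,0,0]}]'
python3 - <<'E'
from h import *
p=np.load("p.npy"); s=robot.read_state(); print(s['t'],s['position'],s['contact_force'])
d=s['position']-W(p)[4]; print("off box", R.from_euler('z',-p[2]).apply(d).round(1), R.from_quat(s['ee_rot'],scalar_first=True).as_matrix().round(3)[:,1])
im=robot.snapshot("scene"); cv2.imwrite("pics/s1.png",cv2.resize(im[110:270,260:470],None,fx=3.7,fy=3.7,interpolation=2))
print(proj("scene",[s['position'],*W(p)[4:]]))
E
```

```text
t: 1.0
position: [234.1, -497.5, 230.9]
ee_rot: [-0.0, 0.629, 0.777, 0.0]
contact_force: [0.7, -0.1, -0.8]
opening: 0.2
gripper_force: 0.0
t: 3.0
position: [477.4, 154.4, 98.1]
ee_rot: [-0.001, 0.631, 0.775, -0.002]
contact_force: [-0.7, 0.4, 0.7]
opening: -0.1
gripper_force: 0.0
3.0 [477.42123615 154.39298913  98.06716374] [-0.66523092  0.41118504  0.71111415]
off box [-1.  -1.2 28.1] [ 0.979  0.202 -0.005]
[[371.47477746 176.53740103]
 [370.97451457 186.33242551]
 [352.89510009 187.52369641]
 [334.75678211 188.71884852]
 [316.55927229 189.91790085]]
```

View pics/s1.png

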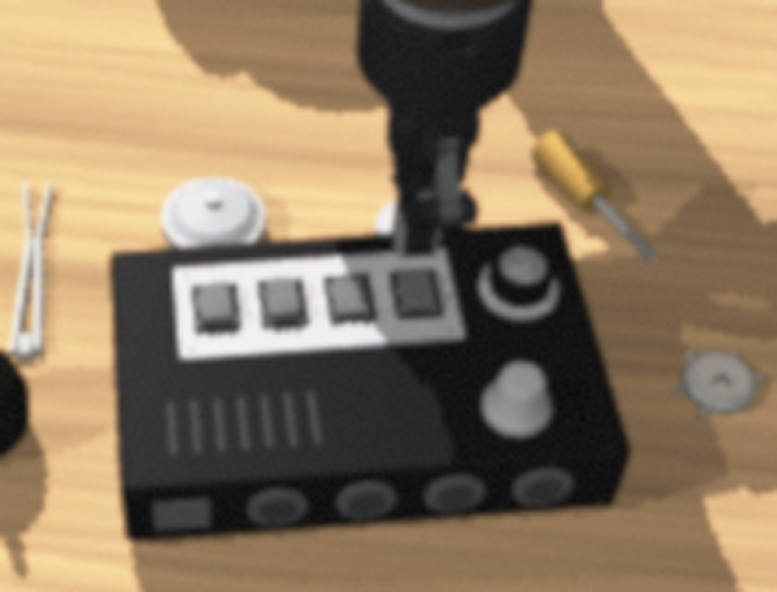

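The fingertip is above key 1 at crop (420,248), and key 1 is at (416,292). Nothing has been disturbed. The keys appear about 2 to 3 mm further in +x than modelled, so I nudge there, go to just above the key and sample the noise.

```bash
python3 -m creep '[{"hand":0,"delta_pos":[1.5,3,10],"dr":[0,0,0]},{"hand":0,"delta_pos":[0,0,13],"dr":[0,0,0]},{"hand":0,"delta_pos":[0,0,0],"dr":[0,0,0]},{"hand":0,"delta_pos":[0,0,0],"dr":[0,0,0]}]'
cat > f.py <<'E'
from h import *
import sys
a=[]
for i in range(int(sys.argv[1])):
    robot.snapshot("top"); s=robot.read_state(); a.append([*s['position'],s['contact_force'][2]])
a=np.array(a); print(s['t'],a.mean(0).round(2),a.std(0).round(2))
E
python3 f.py 6
```

```text
t: 3.45
position: [481.7, 156.9, 78.2]
ee_rot: [-0.0, 0.632, 0.775, -0.0]
contact_force: [-0.0, -0.5, 0.8]
opening: -0.1
gripper_force: 0.0
3.75 [ 4.8205e+02  1.5704e+02  7.8720e+01 -5.0000e-02] [0.05 0.02 0.07 0.29]
```

```bash
python3 -m creep '[{"hand":0,"delta_pos":[0,-1,7],"dr":[0,0,0]},{"hand":0,"delta_pos":[0,0,0],"dr":[0,0,0]}]'; python3 f.py 4;  python3 -m creep '[{"hand":0,"delta_pos":[0,0,1],"dr":[0,0,0]},{"hand":0,"delta_pos":[0,0,0],"dr":[0,0,0]}]'; python3 f.py 4;
```

```text
t: 3.95
position: [480.3, 156.6, 70.3]
ee_rot: [-0.0, 0.632, 0.775, -0.001]
contact_force: [-0.3, 1.0, -0.2]
opening: 0.2
gripper_force: 0.0
4.15 [4.8067e+02 1.5671e+02 7.1000e+01 2.7000e-01] [0.15 0.04 0.25 0.13]
t: 4.35
position: [480.9, 156.7, 70.2]
ee_rot: [0.0, 0.632, 0.775, -0.0]
contact_force: [0.5, 0.3, 0.4]
opening: 0.1
gripper_force: 0.0
4.55 [ 4.8089e+02  1.5679e+02  7.0300e+01 -2.3000e-01] [0.01 0.01 0.02 0.43]
```

```bash
python3 -m creep '[{"hand":0,"delta_pos":[0,0,0.5],"dr":[0,0,0]},{"hand":0,"delta_pos":[0,0,0.5],"dr":[0,0,0]}]'; python3 f.py 3;  python3 -m creep '[{"hand":0,"delta_pos":[0,0,0.5],"dr":[0,0,0]},{"hand":0,"delta_pos":[0,0,0.5],"dr":[0,0,0]}]'; python3 f.py 4;
```

```text
t: 4.75
position: [480.9, 156.8, 69.4]
ee_rot: [0.0, 0.632, 0.775, 0.0]
contact_force: [-0.3, -0.1, 1.4]
opening: -0.1
gripper_force: 0.8
4.9 [480.95 156.8   69.37   1.95] [0.02 0.   0.03 0.77]
t: 5.1
position: [480.9, 156.8, 68.4]
ee_rot: [0.0, 0.632, 0.775, 0.0]
contact_force: [-0.7, -0.3, 1.9]
opening: 0.1
gripper_force: 1.0
5.3 [480.94 156.8   68.29   2.05] [0.01 0.01 0.03 0.2 ]
```

Key 1 is up: it yields at about 2 N. Next is key 2.

```bash
python3 -m creep '[{"hand":0,"delta_pos":[0,0,-8],"dr":[0,0,0]},{"hand":0,"delta_pos":[-18,0,0],"dr":[0,0,0]},{"hand":0,"delta_pos":[-18,0,0],"dr":[0,0,0]},{"hand":0,"delta_pos":[0,0,0],"dr":[0,0,0]},{"hand":0,"delta_pos":[0,0,3],"dr":[0,0,0]},{"hand":0,"delta_pos":[0,0,1],"dr":[0,0,0]},{"hand":0,"delta_pos":[0,0,1],"dr":[0,0,0]},{"hand":0,"delta_pos":[0,0,1],"dr":[0,0,0]},{"hand":0,"delta_pos":[0,0,1],"dr":[0,0,0]},{"hand":0,"delta_pos":[0,0,0.5],"dr":[0,0,0]},{"hand":0,"delta_pos":[0,0,0.5],"dr":[0,0,0]},{"hand":0,"delta_pos":[0,0,0],"dr":[0,0,0]}]'; python3 f.py 4
```

```text
t: 6.5
position: [488.1, 121.5, 68.2]
ee_rot: [-0.0, 0.632, 0.775, -0.0]
contact_force: [-0.1, 0.0, 0.3]
opening: 0.3
gripper_force: 0.0
6.7 [ 4.8818e+02  1.2153e+02  6.8320e+01 -2.8000e-01] [0.02 0.01 0.03 0.37]
```

There is no contact at 68.3, so key 2 is the latched one. I creep down for a light tap.

```bash
python3 -m creep '[{"hand":0,"delta_pos":[0,0,0.5],"dr":[0,0,0]},{"hand":0,"delta_pos":[0,0,0.5],"dr":[0,0,0]},{"hand":0,"delta_pos":[0,0,0.4],"dr":[0,0,0]},{"hand":0,"delta_pos":[0,0,0.2],"dr":[0,0,0]}]'; python3 f.py 4;  python3 -m creep '[{"hand":0,"delta_pos":[0,0,0.2],"dr":[0,0,0]},{"hand":0,"delta_pos":[0,0,0],"dr":[0,0,0]}]'; python3 f.py 5
```

```text
t: 7.1
position: [488.1, 121.5, 66.6]
ee_rot: [-0.0, 0.632, 0.775, -0.0]
contact_force: [-0.2, 0.5, 0.3]
opening: 0.3
gripper_force: 0.0
7.3 [ 4.8815e+02  1.2152e+02  6.6660e+01 -1.0000e-02] [0.02 0.01 0.04 0.68]
t: 7.5
position: [488.2, 121.5, 66.6]
ee_rot: [0.0, 0.632, 0.775, 0.0]
contact_force: [-0.2, -0.6, 1.7]
opening: -0.0
gripper_force: 0.2
7.75 [4.8819e+02 1.2153e+02 6.6530e+01 4.3000e-01] [0.01 0.   0.01 0.35]
```

```bash
python3 -m creep '[{"hand":0,"delta_pos":[0,0,0.2],"dr":[0,0,0]},{"hand":0,"delta_pos":[0,0,0.1],"dr":[0,0,0]}]'; python3 f.py 5
```

```text
t: 7.95
position: [488.2, 121.5, 66.3]
ee_rot: [0.0, 0.632, 0.775, 0.0]
contact_force: [0.1, -1.1, 2.4]
opening: -0.1
gripper_force: 1.0
8.2 [488.19 121.53  66.29   1.97] [0.01 0.01 0.01 0.58]
```

Key 2 is tapped at about 2 N and firm. Next is key 3.

```bash
python3 -m creep '[{"hand":0,"delta_pos":[0,0,-10],"dr":[0,0,0]},{"hand":0,"delta_pos":[-18,0,0],"dr":[0,0,0]},{"hand":0,"delta_pos":[-18,0,0],"dr":[0,0,0]},{"hand":0,"delta_pos":[0,0,0],"dr":[0,0,0]},{"hand":0,"delta_pos":[0,0,3],"dr":[0,0,0]},{"hand":0,"delta_pos":[0,0,1],"dr":[0,0,0]},{"hand":0,"delta_pos":[0,0,1],"dr":[0,0,0]},{"hand":0,"delta_pos":[0,0,1],"dr":[0,0,0]},{"hand":0,"delta_pos":[0,0,1],"dr":[0,0,0]},{"hand":0,"delta_pos":[0,0,0.5],"dr":[0,0,0]},{"hand":0,"delta_pos":[0,0,0.5],"dr":[0,0,0]},{"hand":0,"delta_pos":[0,0,0],"dr":[0,0,0]}]'; python3 f.py 4
```

```text
t: 9.4
position: [495.5, 86.4, 68.3]
ee_rot: [0.0, 0.632, 0.775, 0.0]
contact_force: [0.3, 1.8, 2.6]
opening: 0.1
gripper_force: 1.0
9.6 [495.52  86.34  68.31   1.64] [0.02 0.03 0.01 0.56]
```

Key 3 is tapped and up. Next is key 4.

```bash
python3 -m creep '[{"hand":0,"delta_pos":[0,0,-8],"dr":[0,0,0]},{"hand":0,"delta_pos":[-18,0,0],"dr":[0,0,0]},{"hand":0,"delta_pos":[-18,0,0],"dr":[0,0,0]},{"hand":0,"delta_pos":[0,0,0],"dr":[0,0,0]},{"hand":0,"delta_pos":[0,0,3],"dr":[0,0,0]},{"hand":0,"delta_pos":[0,0,1],"dr":[0,0,0]},{"hand":0,"delta_pos":[0,0,1],"dr":[0,0,0]},{"hand":0,"delta_pos":[0,0,1],"dr":[0,0,0]},{"hand":0,"delta_pos":[0,0,1],"dr":[0,0,0]},{"hand":0,"delta_pos":[0,0,0.5],"dr":[0,0,0]},{"hand":0,"delta_pos":[0,0,0.5],"dr":[0,0,0]},{"hand":0,"delta_pos":[0,0,0],"dr":[0,0,0]}]'; python3 f.py 4
```

```text
t: 10.8
position: [502.8, 51.1, 68.3]
ee_rot: [-0.0, 0.632, 0.775, 0.0]
contact_force: [-0.7, 1.4, 1.6]
opening: 0.0
gripper_force: 1.0
11.0 [502.8   51.08  68.29   2.1 ] [0.01 0.01 0.01 0.62]
```

Key 4 is up too. I go back to key 2 and press it right down.

```bash
python3 -m creep '[{"hand":0,"delta_pos":[0,0,-8],"dr":[0,0,0]},{"hand":0,"delta_pos":[24,0,0],"dr":[0,0,0]},{"hand":0,"delta_pos":[24,0,0],"dr":[0,0,0]},{"hand":0,"delta_pos":[24,0,0],"dr":[0,0,0]},{"hand":0,"delta_pos":[0,0,0],"dr":[0,0,0]},{"hand":0,"delta_pos":[0,0,4],"dr":[0,0,0]},{"hand":0,"delta_pos":[0,0,4],"dr":[0,0,0]},{"hand":0,"delta_pos":[0,0,1.5],"dr":[0,0,0]},{"hand":0,"delta_pos":[0,0,1.5],"dr":[0,0,0]},{"hand":0,"delta_pos":[0,0,1],"dr":[0,0,0]},{"hand":0,"delta_pos":[0,0,0.7],"dr":[0,0,0]},{"hand":0,"delta_pos":[0,0,0],"dr":[0,0,0]}]'; python3 f.py 4
```

```text
t: 12.2
position: [488.3, 121.2, 63.6]
ee_rot: [0.0, 0.632, 0.775, -0.0]
contact_force: [-0.4, -3.3, 4.2]
opening: 0.3
gripper_force: 1.8
12.4 [488.32 121.41  63.66   3.71] [0.02 0.06 0.01 0.38]
```

```bash
python3 -m creep '[{"hand":0,"delta_pos":[0,0,0.4],"dr":[0,0,0]},{"hand":0,"delta_pos":[0,0,0.2],"dr":[0,0,0]},{"hand":0,"delta_pos":[0,0,0],"dr":[0,0,0]}]'; python3 f.py 3; python3 -m creep '[{"hand":0,"delta_pos":[0,0,-4],"dr":[0,0,0]},{"hand":0,"delta_pos":[0,0,-8],"dr":[0,0,0]},{"hand":0,"delta_pos":[0,0,0],"dr":[0,0,0]},{"hand":0,"delta_pos":[0,0,3],"dr":[0,0,0]},{"hand":0,"delta_pos":[0,0,1],"dr":[0,0,0]},{"hand":0,"delta_pos":[0,0,1],"dr":[0,0,0]},{"hand":0,"delta_pos":[0,0,0.7],"dr":[0,0,0]},{"hand":0,"delta_pos":[0,0,0],"dr":[0,0,0]}]'; python3 f.py 5
```

```text
t: 12.7
position: [488.3, 121.5, 63.0]
ee_rot: [0.0, 0.632, 0.775, 0.0]
contact_force: [-1.4, -3.2, 5.9]
opening: -0.0
gripper_force: 2.3
12.85 [488.32 121.51  63.02   5.17] [0.02 0.01 0.01 0.42]
t: 13.65
position: [487.9, 121.5, 69.0]
ee_rot: [-0.0, 0.632, 0.775, -0.0]
contact_force: [-1.0, -0.2, 2.5]
opening: 0.3
gripper_force: 0.7
13.9 [488.11 121.53  69.23   1.26] [0.05 0.01 0.05 0.34]
```

Key 2 went to the hard stop and is now felt standing up, with contact at about 69.2. I retreat and take a last look.

```bash
python3 -m creep '[{"hand":0,"delta_pos":[0,0,-10],"dr":[0,0,0]},{"hand":0,"delta_pos":[0,0,-40],"dr":[0,0,0]},{"hand":0,"delta_pos":[0,0,-40],"dr":[0,0,0]},{"hand":0,"delta_pos":[0,0,0],"dr":[0,0,0]},{"hand":0,"delta_pos":[0,0,0],"dr":[0,0,0]},{"hand":0,"delta_pos":[0,0,0],"dr":[0,0,0]},{"hand":0,"delta_pos":[0,0,0],"dr":[0,0,0]}]'
python3 - <<'E'
from h import *
im=robot.snapshot("scene"); cv2.imwrite("pics/s2.png",cv2.resize(im[110:270,260:470],None,fx=3.7,fy=3.7,interpolation=2))
E
```

```text
t: 14.6
position: [487.6, 121.4, 158.1]
ee_rot: [-0.001, 0.632, 0.775, -0.001]
contact_force: [0.4, 0.0, -0.4]
opening: 0.0
gripper_force: 0.0
```

View pics/s2.png

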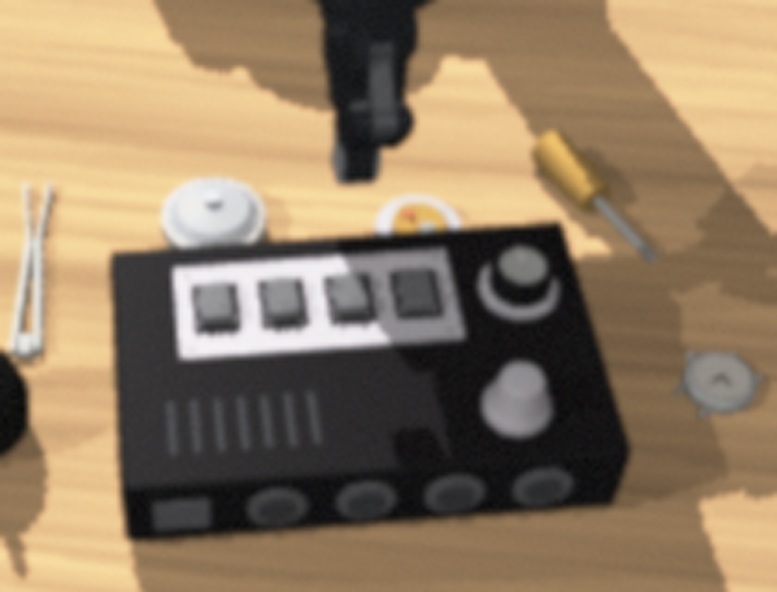

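All four keys stand alike at crop (216,306), (282,301), (350,296) and (416,292). The loose things visible in the crop are where they were, and the gripper is clear.

```bash
python3 -c "
from plant import robot; print(robot.close_job())"
```

```text
the job is handed in; nothing more can be done
None
```

Key 2 was the latched one: I tapped all four keys in order from the dial, pressed key 2 right down and let it spring back, then handed the job in with all four keys up and nothing visibly moved; no verdict was returned.

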